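# Set out a set of box blanks by size for oiling

## Robot

A 6-joint arm with a two-finger parallel gripper is mounted at the origin on the work surface. World frame = base frame: x ahead of the robot, y to its left, z up, the work surface at z = 0. Lengths are in mm, angles in degrees, forces in N, time in s.
With the tool pointing down it reaches from about 300 to 850 mm from the base axis. Payload 4.2 kg.
Tool frame: the origin (TCP) lies midway between the tips of the shut fingers; the grasp point (between the pads) lies 19 mm behind it; z points along the fingers, x is the direction in which the jaws open and shut, and the axes are right-handed (so a half turn about z gives the same grasp; the last joint's range is limited). The gripper opens to 91 mm and grips with 3 to 60 N. Pads are 32 mm wide; open, the fingers measure 118 mm over their backs; the gripper's body (76 mm by 178 mm) begins 60 mm behind the grasp point.
Start: joints at [63.484, 18.312, 89.639, -0, 72.044, -1.146], TCP at [246.375, 519.56, 213.976] pointing down, gripper open.
Joint ranges: [-177.97, 177.97], [-48.28, 115.42], [12.27, 149.76], [-77.06, 257.06], [2.81, 150.46], [-146.56, 146.56]. Speed limits (degrees/s): [147.25, 147.25, 180, 180, 180, 180].

## Interface

Orientations are given as [roll, pitch, yaw] about the fixed x, y, z axes, in that order (R = Rz(yaw) Ry(pitch) Rx(roll)).
In Python, from workcell import monitor, vision, job, models gives the robot as it stands.
- The arm moves only by the shell command python3 -m creep 'ROWS' [FORCE]. ROWS is text: rows parted by semicolons, each of 7 numbers parted by spaces: the shift along the world's x, y, z in cm, then the turn, a rotation vector about the world's x, y, z in rad, then the gripper's target within -1 to 1 (shut at 1, half-way at 0, fully open at -1). In form: tx ty tz ax ay az hand; .... A call has 1 to 12 rows; each row shifts and turns the pose as measured when the row begins; what a row does not reach is not made up. A row lasts 1/12 s, in which the tool goes at most 41.7 mm and 7.16 degrees, less where a joint would pass 70% of its speed; a pose out of reach is approached as far as the arm can. A call is refused whole if a number of a shift passes 4.17 or a number of a turn 0.125, either way. A call with a gripper value outside its range is refused whole. The fingers move at their own pace and stop on an object; FORCE is the grip in N (left out, the last holds). Time passes only in rows, so rows that do not move let the fingers close. It gives the time, the measured TCP pose, the force and the opening at its end, in the units of the state.
- monitor.state(): the state, without advancing time (a new reading comes with each control period).
- vision.grab_frame(name): name is "scene" or "top"; returns a dict with "img" (420x560x3 uint8, red, green, blue), "mtx" (3x3 intrinsics, pixels), "view" (4x4, takes a point from world to camera coordinates). Camera axes: x right, y down, z forward; pixel columns grow to the right and rows downward; lengths in mm; the calibration is good to about 2 mm. A picture is of the moment at which its call begins. There is no depth.
- job.job_done(): hands the job in, once; it reports no verdict.
Trained networks look in the newest picture that a camera, given by its name, has taken for a name from the list of things; names that differ only in an ending like _2 or _b are one class to them, and where a whole thing is asked for, a point or a joint stands for the part that bears it (a point fixed in the world has none). Each returns a list of dicts, best first, with "confidence" (0 to 1); they miss things now and then, are a little off and sometimes report something else, mostly with a low value. They report only what shows in the picture. A call takes as long as a camera call. They do not tell look-alikes from the thing itself.
- models.search_frame(camera, query): "rect" ([left, top, right, bottom] in pixels, round what is visible of it).
- models.mark_of(camera, query): "at" ([column, row] in pixels: a listed point, or the origin of a listed thing).
The state is a dict: "time_s": time; "qpos": joint angles; "qvel": joint speeds; "effort": joint torques, N m; "ee_pos": TCP position; "ee_rot": TCP orientation; "force": force on the tool from outside, world axes, zero at the start; "torque": the same for the moment, N m; "gripper_width": finger opening in mm.
Only numpy, scipy, OpenCV 4.12 (cv2) and the standard library are available. Lean on these libraries where they do the work, as an engineer would, in place of code of your own. Each camera call takes 0.05 s, during which the arm holds its last target.

## Task

Line up the four wooden box blanks on the four cork pads of the finishing board in order of size, one to a pad: the largest on the pad next to the steel oil tin, then smaller and smaller away from it, the smallest on the pad next to the sanding block. Each must lie flat and the right way up, centred on its pad and square to it, with its long side along the pad's long side. Leave the tin and the sanding block standing where they are.

Things in the scene. Friction and masses are not known exactly. Their poses are not given: they have to be found in the camera images.
- blank_largest: the largest of the four loose pale-wood box blanks: a solid slab with rounded upright corners and a thin dark lid seam round its sides at 60% of its height, 84 mm long (its x) by 60 mm wide (its y) by 34 mm high (z). Origin: centre of its underside. It starts lying flat on the bench (underside at z = 0), nearer to the robot than the board, its long axis up to 29 degrees either way from straight ahead.
- blank_second: the second largest of the four loose pale-wood box blanks: a solid slab with rounded upright corners and a thin dark lid seam round its sides at 60% of its height, 72 mm long (its x) by 49 mm wide (its y) by 31 mm high (z). Origin: centre of its underside. It starts lying flat on the bench (underside at z = 0), nearer to the robot than the board, its long axis up to 29 degrees either way from straight ahead.
- blank_third: the third largest of the four loose pale-wood box blanks: a solid slab with rounded upright corners and a thin dark lid seam round its sides at 60% of its height, 60 mm long (its x) by 38 mm wide (its y) by 28 mm high (z). Origin: centre of its underside. It starts lying flat on the bench (underside at z = 0), nearer to the robot than the board, its long axis up to 29 degrees either way from straight ahead.
- blank_smallest: the smallest of the four loose pale-wood box blanks: a solid slab with rounded upright corners and a thin dark lid seam round its sides at 60% of its height, 48 mm long (its x) by 27 mm wide (its y) by 25 mm high (z). Origin: centre of its underside. It starts lying flat on the bench (underside at z = 0), nearer to the robot than the board, its long axis up to 29 degrees either way from straight ahead.
- pad_a: one of four identical fixed cork pads, 92 mm (its x) by 70 mm (its y) by 3 mm thick, in a straight row, 95 mm between centres, on a fixed plywood board 12 mm thick, 130 mm by 630 mm. The row runs along the pads' y; their long sides (x) lie across it. Origin: centre of the pad's underside (z = 0.012), so blanks rest 3 mm above it, at z = 0.015. The letters say nothing of the order along the row; the row is moved and turned a little at each start.
- pad_b: one of four identical fixed cork pads, 92 mm (its x) by 70 mm (its y) by 3 mm thick, in a straight row, 95 mm between centres, on a fixed plywood board 12 mm thick, 130 mm by 630 mm. The row runs along the pads' y; their long sides (x) lie across it. Origin: centre of the pad's underside (z = 0.012), so blanks rest 3 mm above it, at z = 0.015. The letters say nothing of the order along the row; the row is moved and turned a little at each start.
- pad_c: one of four identical fixed cork pads, 92 mm (its x) by 70 mm (its y) by 3 mm thick, in a straight row, 95 mm between centres, on a fixed plywood board 12 mm thick, 130 mm by 630 mm. The row runs along the pads' y; their long sides (x) lie across it. Origin: centre of the pad's underside (z = 0.012), so blanks rest 3 mm above it, at z = 0.015. The letters say nothing of the order along the row; the row is moved and turned a little at each start.
- pad_d: one of four identical fixed cork pads, 92 mm (its x) by 70 mm (its y) by 3 mm thick, in a straight row, 95 mm between centres, on a fixed plywood board 12 mm thick, 130 mm by 630 mm. The row runs along the pads' y; their long sides (x) lie across it. Origin: centre of the pad's underside (z = 0.012), so blanks rest 3 mm above it, at z = 0.015. The letters say nothing of the order along the row; the row is moved and turned a little at each start.
- tin: the oil tin: a closed round bare-steel can, 58 mm across, 60 mm high, loose, standing on the board at one end of the row or the other, on the row's line, 115 mm from the centre of the nearest pad. Origin: centre of its underside.
- sanding_block: a wooden sanding block with a dark rubber sole, 85 mm (x, across the row) by 45 mm (y) by 26 mm high, loose, lying on the board at the end of the row opposite to the tin, 115 mm from the centre of the nearest pad. Origin: centre of its underside.
Mind the look-alikes: they are no part of the job. What is shaped like the tin but blue or green is not meant.

How it is judged (in metres and radians):
At the end, for the whole second after the job is handed in: Each blank rests, released, on its own pad in order of size from the tin (largest nearest): within 13 mm of the pad's centre, flat and upright (within 0.1 rad; underside 10 to 20 mm above the bench, that is, on the pad), its long axis within 0.21 rad (12 degrees) of the pad's ((horizontal distance between blank_largest and pad_a below 0.013 m or horizontal distance between blank_largest and pad_b below 0.013 m or horizontal distance between blank_largest and pad_c below 0.013 m or horizontal distance between blank_largest and pad_d below 0.013 m) and horizontal distance between blank_largest and tin between 0 and 0.1625 m and height (world z) of blank_largest between 0.01 and 0.02 m and angle between each of blank_largest, blank_second, blank_third, blank_smallest's own z axis and vertical below 0.1 rad and angle between the x axis of each of blank_largest, blank_second, blank_third, blank_smallest and the x axis of pad_a, either way round below 0.21 rad and linear speed of each of blank_largest, blank_second, blank_third, blank_smallest below 0.01 m/s and contact force between each of blank_largest, blank_second, blank_third, blank_smallest and the fingers below 0.05 N and (horizontal distance between blank_second and pad_a below 0.013 m or horizontal distance between blank_second and pad_b below 0.013 m or horizontal distance between blank_second and pad_c below 0.013 m or horizontal distance between blank_second and pad_d below 0.013 m) and horizontal distance between blank_second and tin between 0.1625 and 0.2575 m and height (world z) of blank_second between 0.01 and 0.02 m and (horizontal distance between blank_third and pad_a below 0.013 m or horizontal distance between blank_third and pad_b below 0.013 m or horizontal distance between blank_third and pad_c below 0.013 m or horizontal distance between blank_third and pad_d below 0.013 m) and horizontal distance between blank_third and tin between 0.2575 and 0.3525 m and height (world z) of blank_third between 0.01 and 0.02 m and (horizontal distance between blank_smallest and pad_a below 0.013 m or horizontal distance between blank_smallest and pad_b below 0.013 m or horizontal distance between blank_smallest and pad_c below 0.013 m or horizontal distance between blank_smallest and pad_d below 0.013 m) and horizontal distance between blank_smallest and tin between 0.3525 and 0.45 m and height (world z) of blank_smallest between 0.01 and 0.02 m); the robot touches nothing.
It fails at once if the oil tin is shifted by more than 25 mm or tipped (distance of tin from where it was at the start of the episode above 0.025 m or angle between tin's own z axis and vertical above 0.3 rad).
It fails at once if the sanding block is shifted by more than 25 mm or tipped (distance of sanding_block from where it was at the start of the episode above 0.025 m or angle between sanding_block's own z axis and vertical above 0.3 rad).
It also fails if it takes over 99 s, if anything falls off the work surface, if the arm or the gripper's body presses on something with over 40 N, if the wrist force passes 120 N, or if a joint passes its speed limit or range.

## Working session

There is one attempt and no reset: what is moved stays moved. The work goes in short steps, Python scripts to look and compute and a shell command to move; the robot and the scene stay as the last step left them, time stands still between calls to the robot, and variables do not carry over. Pictures are saved under pics/ and viewed, and the job is handed in when it is done.

```bash
mkdir -p pics; cat > h.py <<'E'
import numpy as np, cv2
from workcell import monitor, vision, job, models
def grab(cam,fn=None):
    f=vision.grab_frame(cam)
    if fn: cv2.imwrite('pics/'+fn,f['img'][:,:,::-1])
    return f
def unproj(f,uv,z):
    K=np.array(f['mtx']);T=np.array(f['view']);R=T[:3,:3];t=T[:3,3]
    d=R.T@np.linalg.inv(K)@np.array([uv[0],uv[1],1.]);c=-R.T@t
    return c+d*(z-c[2])/d[2]
def proj(f,p):
    K=np.array(f['mtx']);T=np.array(f['view']);q=K@(T[:3,:3]@np.array(p,float)+T[:3,3]);return q[:2]/q[2]
E
python3 - <<'E'
from h import *
for c in ('top','scene'):
    f=grab(c,c+'0.png')
    T=f['view'];print(c,-T[:3,:3].T@T[:3,3])
    for q in ('blank_largest','blank_second','blank_third','blank_smallest','pad_a','tin','sanding_block'):
        for r in models.mark_of(c,q): 
            z={'pad_a':12,'tin':12,'sanding_block':12}.get(q,0)
            print(q,np.round(r['at']),round(r['confidence'],2),np.round(unproj(f,r['at'],z)))
s=monitor.state();print(s['time_s'],s['ee_pos'],s['ee_rot'],s['gripper_width'],s['force'])
E
```

```text
top [ 316.4751396    14.60541349 1310.95278488]
blank_largest [183. 272.] 0.86 [444. 239.   0.]
blank_second [250. 276.] 0.82 [429.  76.   0.]
blank_second [368. 270.] 0.34 [ 440. -207.    0.]
blank_third [312. 275.] 0.9 [431. -72.   0.]
blank_smallest [367. 272.] 0.48 [ 437. -205.    0.]
pad_a [317. 193.] 0.76 [631. -90.  12.]
pad_a [241. 186.] 0.59 [652.  97.  12.]
pad_a [278. 190.] 0.57 [640.   6.  12.]
pad_a [202. 180.] 0.55 [667. 193.  12.]
tin [414. 207.] 0.79 [ 593. -327.   12.]
tin [393. 158.] 0.73 [ 718. -282.   12.]
tin [368. 202.] 0.66 [ 606. -215.   12.]
sanding_block [156. 177.] 0.75 [677. 307.  12.]
scene [1115.41749555 -240.44000256  580.0717175 ]
blank_largest [340. 168.] 0.7 [434. 238.   0.]
blank_second [282. 180.] 0.82 [427.  84.   0.]
blank_third [224. 198.] 0.81 [440. -66.   0.]
blank_smallest [164. 216.] 0.83 [ 451. -204.    0.]
pad_a [334. 236.] 0.97 [649.  98.  12.]
pad_a [288. 246.] 0.72 [639.   1.  12.]
pad_a [379. 229.] 0.61 [665. 196.  12.]
pad_a [238. 254.] 0.59 [622. -94.  12.]
tin [179. 268.] 0.79 [ 614. -206.   12.]
tin [150. 335.] 0.73 [ 733. -280.   12.]
tin [111. 282.] 0.55 [ 602. -324.   12.]
sanding_block [425. 220.] 0.88 [680. 300.  12.]
0.8 [246.40722195 519.52497327 213.99756611] [ 1.79997383e+02 -6.99529682e-03  6.46258369e+01] 91.53157539158225 [ 0.39121607  0.0019659  -0.42152307]
```

View pics/top0.png

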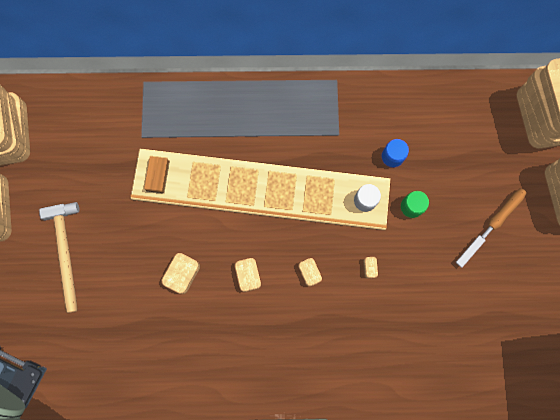

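View pics/scene0.png

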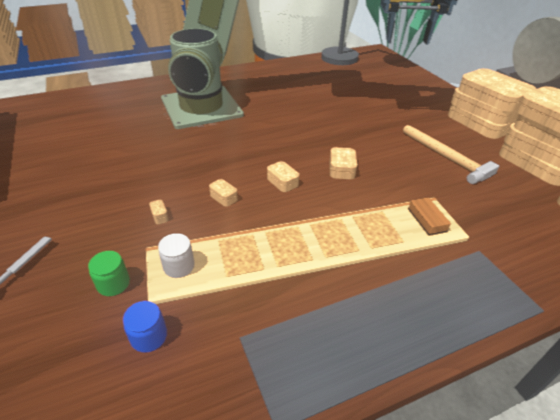

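The top picture shows the steel tin on the board's right end at (368,200), with blue (396,152) and green (416,204) look-alikes off the board. The sanding block is at (156,175). The blanks run largest to smallest from left to right at about (181,273), (248,275), (310,272) and (371,267), so the order has to be reversed on the pads. Next I'll measure the poses precisely.

```bash
cat > meas.py <<'E'
from h import *
H=dict(largest=34,second=31,third=28,smallest=25)
L=dict(largest=(84,60),second=(72,49),third=(60,38),smallest=(48,27))
def warp(f,z,x0,x1,y0,y1,s=2):
    # metric image at height z: col = (y1-y)*s, row=(x1-x)*s
    src=[];dst=[]
    for x in (x0,x1):
        for y in (y0,y1):
            src.append(proj(f,(x,y,z)));dst.append(((y1-y)*s,(x1-x)*s))
    M=cv2.getPerspectiveTransform(np.float32(src),np.float32(dst))
    return cv2.warpPerspective(f['img'],M,(int((y1-y0)*s),int((x1-x0)*s)),flags=cv2.INTER_CUBIC)
def topface(f,name,cx,cy,zb=0,rad=75,s=3):
    z=zb+H[name]
    w=warp(f,z,cx-rad,cx+rad,cy-rad,cy+rad,s)
    m=((w.max(2)>185)).astype(np.uint8)
    n,lab,st,ce=cv2.connectedComponentsWithStats(m)
    k=1+np.argmax(st[1:,4]); mk=(lab==k).astype(np.uint8)
    c=max(cv2.findContours(mk,0,1)[0],key=cv2.contourArea)
    (u,v),(a,b),ang=cv2.minAreaRect(c)
    bx=cv2.boxPoints(((u,v),(a,b),ang))
    P=[(cx+rad-q[1]/s, cy+rad-q[0]/s) for q in bx]
    P=np.array(P);e1=P[1]-P[0];e2=P[2]-P[1]
    l=e1 if np.linalg.norm(e1)>np.linalg.norm(e2) else e2
    yaw=np.degrees(np.arctan2(l[1],l[0])); yaw=(yaw+90)%180-90
    return P.mean(0),sorted([np.linalg.norm(e1),np.linalg.norm(e2)])[::-1],yaw,w,mk
E
python3 - <<'E'
from meas import *
f=grab('top')
tiles=[]
for n,(x,y) in dict(largest=(440,239),second=(431,78),third=(435,-70),smallest=(445,-205)).items():
    p,d,yaw,w,mk=topface(f,n,x,y)
    print(n,np.round(p,1),np.round(d,1),L[n],round(yaw,1))
    c=cv2.findContours(mk,0,1)[0];w=w.copy();cv2.drawContours(w,c,-1,(255,0,0),1)
    tiles.append(cv2.resize(w,(250,250)))
img=np.hstack(tiles[:4])[:, :, ::-1]
b=warp(f,15,540,760,-270,360,1)[:,:,::-1]
cv2.imwrite('pics/t1.png',cv2.resize(img,(800,200))); cv2.imwrite('pics/b1.png',b)
# pads
w=warp(f,15,540,760,-150,260,3)
hsv=cv2.cvtColor(w,cv2.COLOR_RGB2HSV)
print(hsv[150:500:40,600]); 
E
```

```text
largest [437.8 239.1] [85.7 63.6] (84, 60) -28.3
second [432.8  81.2] [74.4 50.8] (72, 49) 13.5
third [436.9 -66.3] [62.3 40.2] (60, 38) 22.9
smallest [ 446.  -211.9] [49.8 29. ] (48, 27) 2.1
[[ 22  88 251]
 [ 26  70 246]
 [ 23 114 246]
 [ 19 125 234]
 [ 24 100 242]
 [ 23  87 237]
 [ 27  65 248]
 [ 24  82 243]
 [ 26  72 245]]
```

```bash
python3 - <<'E'
import cv2,numpy as np
a=cv2.imread('pics/t1.png');b=cv2.imread('pics/b1.png')
b=cv2.resize(b,(800,int(b.shape[0]*800/b.shape[1])))
cv2.imwrite('pics/c1.png',np.vstack([a,b]))
E
```

```text
(no output)
```

View pics/c1.png

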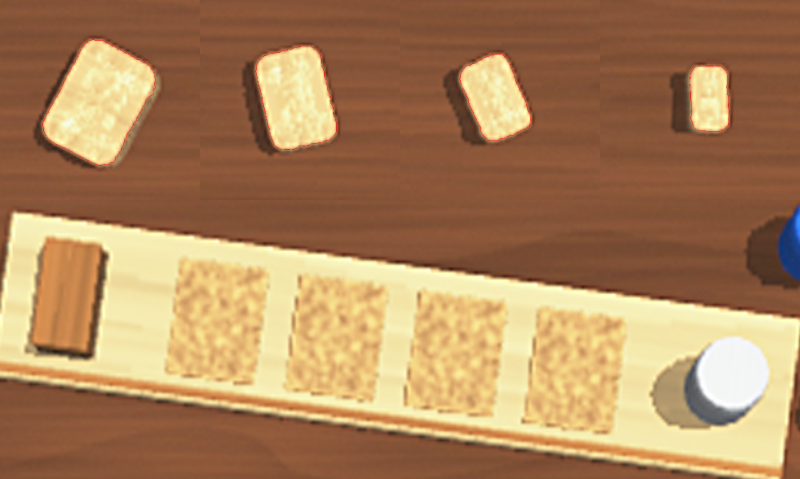

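The blanks' contours hug their top faces and the sizes agree within about 2 mm, except the largest's 63.6 against 60, where a side shows. Now I'll fit the row of four pads.

```bash
python3 - <<'E'
from meas import *
from scipy.optimize import minimize
f=grab('top'); s=2;x0,x1,y0,y1=540,760,-270,360
w=warp(f,15,x0,x1,y0,y1,s)
lab=cv2.cvtColor(w,cv2.COLOR_RGB2LAB).astype(float)
g=cv2.GaussianBlur(w[:,:,2].astype(float),(0,0),3)  # blue: cork lower than ply
def xy2im(c,fv):
    u=((y1-c[:,1])*s).astype(np.float32);v=((x1-c[:,0])*s).astype(np.float32)
    return cv2.remap(fv.astype(np.float32),u[None],v[None],1)[0]
gx,gy=np.meshgrid(np.arange(-45,46,2),np.arange(-34,35,2));inn=np.c_[gx.ravel(),gy.ravel()]
ox,oy=np.meshgrid(np.arange(-53,54,2),np.arange(-44,45,2));o=np.c_[ox.ravel(),oy.ravel()]
o=o[(abs(o[:,0])>47)|(abs(o[:,1])>36)]
def score(p):
    c,sn=np.cos(p[2]),np.sin(p[2]);R=np.array([[c,-sn],[sn,c]]);t=0
    for k in (-1.5,-.5,.5,1.5):
        q=lambda a:(a+[0,95*k])@R.T+p[:2]
        t+=xy2im(q(inn),g).mean()-xy2im(q(o),g).mean()
    return t
best=min((minimize(score,[648+a,51+b,np.radians(c)],method='Nelder-Mead',options=dict(initial_simplex=np.array([[648+a,51+b,np.radians(c)]]*4)+np.vstack([np.zeros(3),np.diag([4,4,.04])]))) for a in(-4,4) for b in(-4,4) for c in (-10,-5)),key=lambda r:r.fun)
p=best.x;print(best.fun,p,np.degrees(p[2]))
v=w.copy();a=p[2];R=np.array([[np.cos(a),-np.sin(a)],[np.sin(a),np.cos(a)]])
for k in (-1.5,-.5,.5,1.5):
    print(k,np.round(R@[0,95*k]+p[:2],1))
    q=np.array([[-46,-35],[46,-35],[46,35],[-46,35]])+[0,95*k]; q=q@R.T+p[:2]
    cv2.polylines(v,[np.c_[(y1-q[:,1])*s,(x1-q[:,0])*s].astype(np.int32)],True,(255,0,0),1)
cv2.imwrite('pics/p1.png',cv2.resize(v[:,:,::-1],(800,280)))
# tin and block expected
print('tin',R@[0,-95*1.5-115]+p[:2],'block',R@[0,95*1.5+115]+p[:2])
# board edges check via scene camera pads
f=grab('scene'); 
for r in models.mark_of('scene','pad_a'): print(np.round(unproj(f,r['at'],12),1))
for k in (-1.5,-.5,.5,1.5): 
    print(proj(f,[*(R@[0,95*k]+p[:2]),12]))
vs=f['img'].copy()
for k in (-1.5,-.5,.5,1.5):
    q=np.array([[-46,-35],[46,-35],[46,35],[-46,35]])+[0,95*k]; q=q@R.T+p[:2]
    cv2.polylines(vs,[np.array([proj(f,[*z,15]) for z in q]).astype(np.int32)],True,(255,0,0),1)
for (x,y,h) in((437.8,239.1,34),(432.8,81.2,31),(436.9,-66.3,28),(446,-211.9,25)): cv2.circle(vs,proj(f,[x,y,h]).astype(int),2,(255,0,0),-1)
cv2.imwrite('pics/s1.png',cv2.resize(vs[140:320,100:460,::-1],(800,400)))
E
```

```text
-202.4747314453125 [ 6.46204608e+02  4.88360677e+01 -1.36790081e-01] -7.8374943318531605
-1.5 [626.8 -92.3]
-0.5 [639.7   1.8]
0.5 [652.7  95.9]
1.5 [665.6 190. ]
tin [ 611.09090718 -206.2585775 ] block [681.31830964 303.93071281]
[633.7   3.8  12. ]
[650.5  91.3  12. ]
[663.1 192.8  12. ]
[613.6 -86.1  12. ]
[239.97803309 255.16982717]
[287.92702732 246.28033512]
[333.53627097 237.82462055]
[376.97294316 229.77168933]
```

```bash
python3 - <<'E'
import cv2,numpy as np
cv2.imwrite('pics/c2.png',np.vstack([cv2.imread('pics/p1.png'),cv2.resize(cv2.imread('pics/s1.png'),(800,320))]))
E
```

```text
(no output)
```

View pics/c2.png

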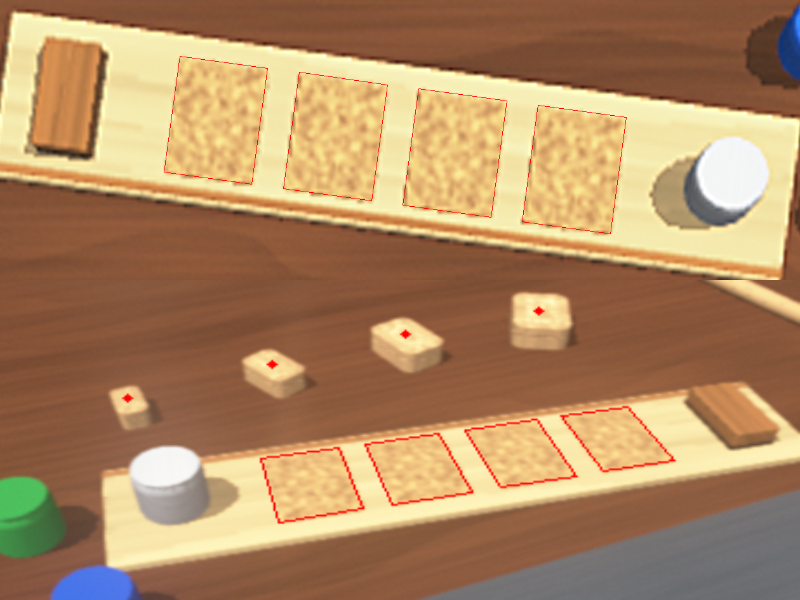

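The pad overlays match both views, and the predicted tin and block positions agree too. The pads run at a yaw of -7.8°. I'll start with the largest blank: jaw yaw 61.7° at (438, 239).

```bash
python3 -m creep '2.13 -3.12 -1.26 0 0 -0.05 -1;2.13 -3.12 -1.26 0 0 0 -1;2.13 -3.12 -1.26 0 0 0 -1;2.13 -3.12 -1.26 0 0 0 -1;2.13 -3.12 -1.26 0 0 0 -1;2.13 -3.12 -1.26 0 0 0 -1;2.13 -3.12 -1.26 0 0 0 -1;2.13 -3.12 -1.26 0 0 0 -1;2.13 -3.12 -1.26 0 0 0 -1' 30
```

```text
time_s: 1.75
ee_pos: [441.8, 236.0, 100.5]
ee_rot: [180.0, -0.9, 62.5]
force: [0.9, 1.3, 0.0]
gripper_width: 91.4
```

```bash
python3 -m creep '-0.4 0.3 -1 0 0 -0.014 -1;0 0 0 0 0 0 -1'
```

```text
time_s: 1.92
ee_pos: [440.8, 231.6, 88.1]
ee_rot: [180.0, -0.7, 61.1]
force: [-0.2, -0.2, -1.3]
gripper_width: 91.4
```

```bash
python3 -m creep '-0.3 0.75 0 -0.011 0.006 0.01 -1;0 0 0 0 0 0 -1;0 0 0 0 0 0 -1'
```

```text
time_s: 2.17
ee_pos: [438.1, 240.5, 89.0]
ee_rot: [179.9, 0.0, 61.7]
force: [-0.4, -0.1, -0.3]
gripper_width: 91.1
```

Next: descend to TCP z≈5, then grip.

```bash
python3 -m creep '0 -0.1 -2.2 0 0 0 -1;0 0 -2.2 0 0 0 -1;0 0 -2.2 0 0 0 -1;0 0 -1.2 0 0 0 -1;0 0 -0.5 0 0 0 -1;0 0 0 0 0 0 -1;0 0 0 0 0 0 -1'
```

```text
time_s: 2.75
ee_pos: [439.7, 250.3, 9.4]
ee_rot: [179.4, -0.8, 62.7]
force: [-0.3, -0.1, 0.2]
gripper_width: 91.2
```

```bash
python3 -m creep '-0.1 -0.9 -0.2 0.01 0.01 -0.017 -1;0 0 0 0 0 0 -1'; python3 -m creep '0 0 0 0 0 0 -1'
```

```text
time_s: 2.92
ee_pos: [439.3, 242.4, 9.0]
ee_rot: [-179.8, -1.2, 61.8]
force: [-0.4, -1.0, -1.3]
gripper_width: 91.1
time_s: 3.0
ee_pos: [439.9, 242.3, 9.8]
ee_rot: [-179.9, -1.3, 61.8]
force: [-0.5, -0.3, -1.0]
gripper_width: 91.1
```

```bash
python3 -m creep '-0.1 -0.3 -0.4 -0.018 0.010 0 -1;0 0 0 0 0 0 -1;0 0 0 0 0 0 -1'
```

```text
time_s: 3.25
ee_pos: [439.9, 238.7, 6.9]
ee_rot: [-180.0, -0.1, 61.7]
force: [0.1, -0.4, 0.1]
gripper_width: 91.4
```

```bash
python3 -m creep '-0.15 0 -0.1 0 0 0 1;0 0 0 0 0 0 1;0 0 0 0 0 0 1;0 0 0 0 0 0 1;0 0 0 0 0 0 1;0 0 0 0 0 0 1' 30
```

```text
time_s: 3.75
ee_pos: [438.5, 238.9, 5.8]
ee_rot: [-180.0, -0.1, 61.7]
force: [-0.0, -0.8, 0.7]
gripper_width: 59.7
```

```bash
python3 -m creep '0 0 2 0 0 0 1;0 0 3 0 0 0 1;0 0 2 0 0 0 1;1.9 -3.3 0 0 0 0.05 1;1.9 -3.3 0 0 0 0.05 1;1.9 -3.3 0 0 0 0.05 1;1.9 -3.3 0 0 0 0.05 1;1.9 -3.3 0 0 0 0.05 1;1.9 -3.3 0 0 0 0.05 1;1.9 -3.3 0 0 0 0.05 1;1.9 -3.3 0 0 0 0 1;0.9 -1.5 0 0 0 0 1'; python3 -m creep '0 0 0 0 0 0 1;0 0 0 0 0 0 1'
```

```text
time_s: 4.75
ee_pos: [600.1, -49.9, 77.6]
ee_rot: [-179.8, 0.1, 83.4]
force: [0.9, 0.3, -1.3]
gripper_width: 59.6
time_s: 4.92
ee_pos: [601.7, -54.4, 76.5]
ee_rot: [-179.8, 0.1, 83.1]
force: [-0.2, 0.2, -1.3]
gripper_width: 59.8
```

```bash
python3 -m creep '1.3 -1.9 0 0 0 -0.015 1;1.2 -1.9 0 0 0 0 1;0 0 0 0 0 0 1;0 0 0 0 0 0 1'
```

```text
time_s: 5.25
ee_pos: [623.5, -88.9, 75.0]
ee_rot: [-179.4, 0.0, 82.4]
force: [-0.6, 1.2, -1.7]
gripper_width: 60.0
```

```bash
python3 -m creep '0.35 -0.35 -1.5 0 -0.01 0 1;0 0 -1.5 0 0 0 1;0 0 -1 0 0 0 1;0 0 0 0 0 0 1;0 0 0 0 0 0 1'
```

```text
time_s: 5.67
ee_pos: [623.5, -85.4, 34.0]
ee_rot: [-179.8, -0.2, 82.7]
force: [0.9, -0.8, -1.3]
gripper_width: 60.2
```

```bash
python3 -m creep '0.35 -0.7 -0.4 0 0 -0.008 1;0 0 0 0 0 0 1;0 0 0 0 0 0 1'
```

```text
time_s: 5.92
ee_pos: [627.5, -91.5, 31.0]
ee_rot: [-179.9, -0.2, 82.3]
force: [-0.0, 0.5, -0.5]
gripper_width: 60.0
```

```bash
python3 -m creep '0 -0.1 -0.4 0 0 0 1;0 0 -0.4 0 0 0 1;0 0 0 0 0 0 1;0 0 0 0 0 0 1'
```

```text
time_s: 6.25
ee_pos: [628.5, -93.1, 23.5]
ee_rot: [180.0, -0.2, 82.3]
force: [-0.1, 1.1, -0.7]
gripper_width: 60.0
```

```bash
python3 -m creep '-0.1 0 -0.25 0 0 0 1;0 0 0 0 0 0 1;0 0 0 0 0 0 1'
```

```text
time_s: 6.5
ee_pos: [627.8, -93.3, 21.2]
ee_rot: [179.9, -0.2, 82.3]
force: [0.1, -0.1, -1.7]
gripper_width: 59.9
```

```bash
python3 -m creep '0 0 -0.05 0 0 0 1;0 0 0 0 0 0 -0.75;0 0 0 0 0 0 -0.75;0 0 0 0 0 0 -0.75;0 0 0 0 0 0 -0.75'
```

```text
time_s: 6.92
ee_pos: [628.2, -93.3, 21.5]
ee_rot: [179.8, -0.2, 82.3]
force: [0.5, -0.3, -0.1]
gripper_width: 79.3
```

```bash
python3 -m creep '0 0 1 0 0 0 -0.75;0 0 2 0 0 0 -0.75;0 0 2.5 0 0 0 -0.75;0 0 1 0 0 0 -1;-2.7 2.4 0 0 0 0.05 -1;-2.7 2.4 0 0 0 0.06 -1;-2.7 2.4 0 0 0 0.06 -1;-2.7 2.4 0 0 0 0.06 -1;-2.7 2.4 0 0 0 0.06 -1;-2.7 2.4 0 0 0 0.06 -1;-2.2 1.9 0 0 0 0 -1;0 0 0 0 0 0 -1'; python3 -m creep '0 0 0 0 0 0 -1;0 0 0 0 0 0 -1'
```

```text
time_s: 7.92
ee_pos: [438.2, 72.4, 93.6]
ee_rot: [179.3, -0.2, 103.0]
force: [-0.6, -0.7, 0.1]
gripper_width: 90.9
time_s: 8.08
ee_pos: [437.8, 73.2, 94.7]
ee_rot: [179.1, -0.1, 103.2]
force: [-0.8, 0.3, -0.5]
gripper_width: 91.2
```

```bash
python3 - <<'E'
from h import *
f=grab('top','top2.png');g=grab('scene','scene2.png')
cv2.imwrite('pics/c3.png',np.hstack([f['img'][130:330,100:450],g['img'][130:330,100:450]])[:,:,::-1])
E
```

```text
(no output)
```

View pics/c3.png

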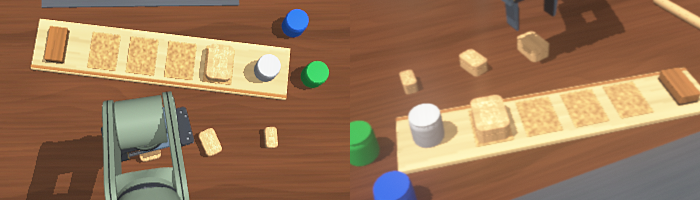

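The largest now sits centred and square on the pad next to the tin, at (219,62) in the left crop, and the tin hasn't moved. The hand is over the second blank, so I'll descend on it.

```bash
python3 -m creep '-0.5 0.8 0 -0.004 0.015 0.006 -1;0 0 -2.2 0 0 0 -1;0 0 -2.2 0 0 0 -1;0 0 -1.8 0 0 0 -1;0 0 -0.8 0 0 0 -1;0 0 0 0 0 0 -1;0 0 0 0 0 0 -1'
```

```text
time_s: 8.77
ee_pos: [440.4, 80.7, 23.0]
ee_rot: [179.8, -0.1, 103.1]
force: [-0.5, -0.2, 0.4]
gripper_width: 91.3
```

```bash
python3 -m creep '-0.75 0.05 -0.6 0 0.003 0.006 -1;-0.1 0 -0.6 0 0 0 -1;-0.1 0 -0.4 0 0 0 -1;0 0 0 0 0 0 -1;0 0 0 0 0 0 -1'
```

```text
time_s: 9.18
ee_pos: [432.2, 81.5, 7.8]
ee_rot: [179.7, -0.1, 103.4]
force: [-0.9, -0.1, 0.0]
gripper_width: 91.3
```

```bash
python3 -m creep '0.05 0 -0.2 0 0.005 0 -1;0 0 0 0 0 0 1;0 0 0 0 0 0 1;0 0 0 0 0 0 1;0 0 0 0 0 0 1;0 0 0 0 0 0 1;0 0 0 0 0 0 1;0 0 0 0 0 0 1' 30
```

```text
time_s: 9.85
ee_pos: [434.0, 81.7, 6.7]
ee_rot: [179.8, -0.2, 103.4]
force: [0.6, -0.5, -1.0]
gripper_width: 49.0
```

```bash
python3 -m creep '0 0 1.5 0 0 0 1;0 0 2.5 0 0 0 1;0 0 2.5 0 0 0 1;0 0 0.5 0 0 0 1;3.4 -1.3 0 0 0 -0.06 1;3.4 -1.3 0 0 0 -0.07 1;3.4 -1.3 0 0 0 -0.07 1;3.4 -1.3 0 0 0 -0.07 1;3.4 -1.3 0 0 0 -0.07 1;2.8 -1.1 0 0 0 -0.03 1;0 0 0 0 0 0 1;0 0 0 0 0 0 1'
```

```text
time_s: 10.85
ee_pos: [632.7, 0.7, 72.3]
ee_rot: [-179.4, -0.3, 81.2]
force: [-1.1, -0.4, -0.8]
gripper_width: 48.5
```

```bash
python3 -m creep '0.7 0.1 -1.2 0 -0.01 0.017 1;0 0 -1.5 0 0 0 1;0 0 -1 0 0 0 1;0 0 0 0 0 0 1;0 0 0 0 0 0 1'
```

```text
time_s: 11.27
ee_pos: [634.5, 3.0, 30.7]
ee_rot: [-179.5, -0.3, 82.4]
force: [-0.1, 0.0, -1.3]
gripper_width: 48.3
```

```bash
python3 -m creep '0.65 -0.1 -0.2 0.005 -0.008 -0.004 1;0 0 -0.2 0 0 0 1;0 0 0 0 0 0 1;0 0 0 0 0 0 1'
```

```text
time_s: 11.6
ee_pos: [641.2, 2.6, 28.1]
ee_rot: [179.9, -0.7, 82.2]
force: [0.2, 1.4, -0.5]
gripper_width: 48.7
```

```bash
python3 -m creep '0 -0.05 -0.3 -0.012 0.002 0 1;0 0 -0.25 0 0 0 1;0 0 0 0 0 0 1;0 0 0 0 0 0 1'
```

```text
time_s: 11.93
ee_pos: [641.9, 2.1, 23.3]
ee_rot: [179.8, 0.0, 82.2]
force: [-0.2, 0.4, -0.5]
gripper_width: 48.9
```

```bash
python3 -m creep '-0.1 0 -0.2 0 0 0 1;0 0 0 0 0 0 1;0 0 0 0 0 0 -0.5;0 0 0 0 0 0 -0.5;0 0 0 0 0 0 -0.5;0 0 0 0 0 0 -0.5'
```

```text
time_s: 12.43
ee_pos: [641.7, 2.1, 22.0]
ee_rot: [179.7, 0.0, 82.2]
force: [0.3, -0.9, -0.1]
gripper_width: 68.0
```

```bash
python3 -m creep '0 0 1 0 0 0 -0.5;0 0 2 0 0 0 -0.5;0 0 2.5 0 0 0 -0.5;0 0 1 0 0 0 -0.8;-2.9 -0.97 0 0 0 0.08 -0.8;-2.9 -0.97 0 0 0 0.08 -0.8;-2.9 -0.97 0 0 0 0.08 -0.8;-2.9 -0.97 0 0 0 0.08 -0.8;-2.9 -0.97 0 0 0 0.08 -0.8;-2.9 -0.97 0 0 0 0.08 -0.8;-2.4 -0.8 0 0 0 0.05 -0.8;0 0 0 0 0 0 -0.8'; python3 -m creep '0 0 0 0 0 0 -0.8'
```

```text
time_s: 13.43
ee_pos: [436.4, -64.9, 93.3]
ee_rot: [179.3, 0.0, 114.3]
force: [-0.2, 0.1, 0.5]
gripper_width: 82.1
time_s: 13.52
ee_pos: [436.1, -65.2, 93.9]
ee_rot: [179.2, 0.0, 114.2]
force: [0.4, -0.0, 0.1]
gripper_width: 82.2
```

```bash
python3 -m creep '-0.1 -0.1 -1 -0.006 0.013 -0.022 -0.8;-0.15 0 -2.2 0 0 0 -0.8;-0.2 0 -2.2 0 0 0 -0.8;-0.2 0 -1.3 0 0 0 -0.8;-0.1 0 -0.5 0 0 0 -0.8;0 0 0 0 0 0 -0.8;0 0 0 0 0 0 -0.8'
```

```text
time_s: 14.1
ee_pos: [438.5, -66.1, 22.6]
ee_rot: [179.3, 0.5, 112.7]
force: [0.1, -0.4, -0.6]
gripper_width: 82.3
```

```bash
python3 -m creep '-0.2 0 -0.6 0.003 0.014 0.003 -0.8;-0.05 0 -0.6 0 0 0 -0.8;-0.05 0 -0.5 0 0 0 -0.8;0 0 0 0 0 0 -0.8;0 0 0 0 0 0 -0.8'
```

```text
time_s: 14.52
ee_pos: [439.0, -66.4, 6.3]
ee_rot: [179.7, 0.2, 112.9]
force: [0.5, -0.7, -0.2]
gripper_width: 82.0
```

```bash
python3 -m creep '-0.2 0 -0.15 0 0.005 0 -0.8;0 0 0 0 0 0 1;0 0 0 0 0 0 1;0 0 0 0 0 0 1;0 0 0 0 0 0 1;0 0 0 0 0 0 1;0 0 0 0 0 0 1;0 0 0 0 0 0 1' 30
```

```text
time_s: 15.18
ee_pos: [437.2, -66.6, 5.5]
ee_rot: [179.9, 0.1, 112.9]
force: [-0.5, -0.0, 1.0]
gripper_width: 38.3
```

```bash
python3 -m creep '0 0 1.5 0 0 0 1;0 0 2.5 0 0 0 1;0 0 2.5 0 0 0 1;3 2.26 0.5 0 0 -0.08 1;3 2.26 0 0 0 -0.08 1;3 2.26 0 0 0 -0.08 1;3 2.26 0 0 0 -0.08 1;3 2.26 0 0 0 -0.08 1;3 2.26 0 0 0 -0.08 1;3 2.2 0 0 0 -0.05 1;0 0 0 0 0 0 1;0 0 0 0 0 0 1'
```

```text
time_s: 16.18
ee_pos: [651.2, 100.3, 77.4]
ee_rot: [-179.8, -0.3, 80.8]
force: [-0.9, 0.3, -2.0]
gripper_width: 37.8
```

```bash
python3 -m creep '0.1 -0.45 -1.2 -0.005 -0.003 0.024 1;0.1 0 -1.8 0 0 0 1;0.1 0 -1 0 0 0 1;0.1 0 0 0 0 0 1;0 0 0 0 0 0 1'
```

```text
time_s: 16.6
ee_pos: [652.2, 94.0, 35.4]
ee_rot: [-179.9, 0.1, 82.3]
force: [0.2, 0.3, -0.2]
gripper_width: 37.7
```

```bash
python3 -m creep '0.05 0.2 -0.5 0 0 0 1;0 0 -0.4 0 0 0 1;0 0 0 0 0 0 1;0 0 0 0 0 0 1'
```

```text
time_s: 16.93
ee_pos: [652.8, 95.3, 27.7]
ee_rot: [-180.0, 0.0, 82.3]
force: [1.4, 0.4, -0.1]
gripper_width: 38.2
```

```bash
python3 -m creep '0 0.05 -0.35 0 0 0 1;0 0 -0.2 0 0 0 1;0 0 0 0 0 0 1;0 0 0 0 0 0 1'
```

```text
time_s: 17.27
ee_pos: [653.4, 95.9, 22.9]
ee_rot: [179.9, 0.0, 82.3]
force: [0.3, 0.4, 0.2]
gripper_width: 38.0
```

```bash
python3 -m creep '0 0 -0.2 0 0 0 1;0 0 0 0 0 0 1;0 0 -0.05 0 0 0 1;0 0 0 0 0 0 -0.3;0 0 0 0 0 0 -0.3;0 0 0 0 0 0 -0.3;0 0 0 0 0 0 -0.3'
```

```text
time_s: 17.85
ee_pos: [654.1, 96.1, 20.9]
ee_rot: [179.8, -0.0, 82.3]
force: [-0.5, -0.8, 0.2]
gripper_width: 58.7
```

```bash
python3 -m creep '0 0 1 0 0 0 -0.3;0 0 2 0 0 0 -0.3;0 0 2.5 0 0 0 -0.3;0 0 1 0 0 0 -0.5;-2.1 -3.1 0 0 0 0.03 -0.5;-2.1 -3.1 0 0 0 0.03 -0.5;-2.1 -3.1 0 0 0 0.03 -0.5;-2.1 -3.1 0 0 0 0.03 -0.5;-2.1 -3.1 0 0 0 0.03 -0.5;-2.1 -3.1 0 0 0 0 -0.5;-2.1 -3.1 0 0 0 0 -0.5;-2.1 -3.1 0 0 0 0 -0.5'; python3 -m creep '-2.1 -3.1 0 0 0 0.02 -0.5;-1.4 -2 0 0 0 0 -0.5;0 0 0 0 0 0 -0.5;0 0 0 0 0 0 -0.5'
```

```text
time_s: 18.85
ee_pos: [484.5, -153.8, 94.0]
ee_rot: [179.0, -0.1, 92.0]
force: [0.2, 0.3, 0.7]
gripper_width: 68.2
time_s: 19.18
ee_pos: [443.4, -211.9, 95.8]
ee_rot: [179.0, 0.1, 92.8]
force: [-0.3, 0.0, 0.7]
gripper_width: 68.6
```

```bash
python3 -m creep '0.1 0 -1 0 0.017 -0.012 -0.5;-0.15 0 -2.2 0 0 0 -0.5;-0.2 0 -2.2 0 0 0 -0.5;-0.2 0 -1.3 0 0 0 -0.5;-0.1 0 -0.5 0 0 0 -0.5;0 0 0 0 0 0 -0.5;0 0 0 0 0 0 -0.5'
```

```text
time_s: 19.77
ee_pos: [444.5, -208.5, 24.3]
ee_rot: [179.5, 0.2, 92.3]
force: [0.2, 0.0, -0.9]
gripper_width: 68.2
```

```bash
python3 -m creep '0.1 -0.35 -0.7 0.003 0.009 -0.003 -0.5;-0.05 0 -0.7 0 0 0 -0.5;-0.05 0 -0.5 0 0 0 -0.5;0 0 0 0 0 0 -0.5;0 0 0 0 0 0 -0.5'
```

```text
time_s: 20.18
ee_pos: [447.8, -212.7, 6.0]
ee_rot: [179.7, 0.2, 92.2]
force: [-0.5, -0.8, -0.2]
gripper_width: 68.5
```

```bash
python3 -m creep '-0.15 0 -0.15 0 0.004 0 -0.5;0 0 0 0 0 0 1;0 0 0 0 0 0 1;0 0 0 0 0 0 1;0 0 0 0 0 0 1;0 0 0 0 0 0 1;0 0 0 0 0 0 1;0 0 0 0 0 0 1' 25
```

```text
time_s: 20.85
ee_pos: [446.4, -213.1, 5.2]
ee_rot: [179.9, 0.2, 92.2]
force: [0.1, -0.3, 0.6]
gripper_width: 27.0
```

```bash
python3 -m creep '0 0 1.5 0 0 0 1;0 0 2.5 0 0 0 1;0 0 2.5 0 0 0 1;0 0 1.2 0 0 0 1;1.8 3.3 0 0 0 -0.03 1;1.8 3.3 0 0 0 -0.03 1;1.8 3.3 0 0 0 -0.03 1;1.8 3.3 0 0 0 -0.03 1;1.8 3.3 0 0 0 -0.03 1;1.8 3.3 0 0 0 -0.02 1;1.8 3.3 0 0 0 0 1;1.8 3.3 0 0 0 0 1'; python3 -m creep '1.8 3.3 0 0 0 0 1;1.8 3.3 0 0 0 0 1;0 0 0 0 0 0 1;0 0 0 0 0 0 1'
```

```text
time_s: 21.85
ee_pos: [591.0, 56.4, 86.9]
ee_rot: [179.8, 0.2, 81.2]
force: [0.8, -1.0, -0.6]
gripper_width: 26.7
time_s: 22.18
ee_pos: [631.2, 133.9, 85.9]
ee_rot: [179.7, 0.1, 81.6]
force: [-1.0, -0.9, -0.2]
gripper_width: 26.5
```

```bash
python3 -m creep '1.7 2.8 0 0 0.005 0.01 1;1.7 2.8 0 0 0 0 1;0 0 -0.5 0 0 0 1;0 0 -1.8 0 0 0 1;0 0 -1.5 0 0 0 1;0 0 0 0 0 0 1;0 0 0 0 0 0 1'
```

```text
time_s: 22.77
ee_pos: [662.6, 185.6, 45.7]
ee_rot: [-179.7, 0.3, 82.0]
force: [0.4, -0.2, 0.2]
gripper_width: 26.6
```

```bash
python3 -m creep '0.3 0.4 -0.7 0.005 -0.004 0.003 1;0 0 -0.7 0 0 0 1;0 0 -0.4 0 0 0 1;0 0 0 0 0 0 1;0 0 0 0 0 0 1'
```

```text
time_s: 23.18
ee_pos: [666.0, 187.0, 28.4]
ee_rot: [180.0, -0.0, 82.0]
force: [0.3, -0.7, -0.9]
gripper_width: 26.8
```

```bash
python3 -m creep '0 0.3 -0.35 0 0 0 1;0 0 -0.25 0 0 0 1;0 0 0 0 0 0 1;0 0 0 0 0 0 1'
```

```text
time_s: 23.52
ee_pos: [666.6, 190.6, 22.8]
ee_rot: [179.9, -0.1, 82.0]
force: [0.1, 0.9, -0.2]
gripper_width: 26.8
```

```bash
python3 -m creep '0 0 -0.2 0 0 0 1;0 0 0 0 0 0 1;0 0 -0.05 0 0 0 1;0 0 0 0 0 0 -0.1;0 0 0 0 0 0 -0.1;0 0 0 0 0 0 -0.1;0 0 0 0 0 0 -0.1'; python3 -m creep '0 0 1 0 0 0 -0.1;0 0 2 0 0 0 -0.1;0 0 3 0 0 0 -0.1;0 0 3 0 0 0 -0.1;-4 0 2 0 0 0 -0.1;-4 0 2 0 0 0 -0.1;-4 0 2 0 0 0 -0.1;-4 0 0 0 0 0 -0.1;-4 0 0 0 0 0 -0.1;-4 0 0 0 0 0 -0.1;-4 0 0 0 0 0 -0.1;0 0 0 0 0 0 -0.1'; python3 -m creep '0 4 0 0 0 0 0;0 4 0 0 0 0 0;0 4 0 0 0 0 0;0 4 0 0 0 0 0;0 4 0 0 0 0 0;0 0 0 0 0 0 0;0 0 0 0 0 0 0'
python3 - <<'E'
from meas import *
f=grab('top','top3.png');g=grab('scene','scene3.png')
for n,(x,y) in dict(largest=(626.8,-92.3),second=(639.7,1.8),third=(652.7,95.9),smallest=(665.6,190)).items():
    z=15+H[n]
    a=np.radians(-7.84);R=np.array([[np.cos(a),-np.sin(a)],[np.sin(a),np.cos(a)]]);l,w=L[n]
    q=np.array([[-l,-w],[l,-w],[l,w],[-l,w]])/2@R.T+[x,y]
    for F in (f,g):
        F['img']=np.ascontiguousarray(F['img'])
        cv2.polylines(F['img'],[np.round(np.array([proj(F,[*k,z]) for k in q])*16).astype(np.int32)],True,(255,0,0),1,shift=4)
cv2.imwrite('pics/f1.png',np.vstack([cv2.resize(f['img'][140:240,120:400],(800,286)),cv2.resize(g['img'][170:310,110:460],(800,310))])[:,:,::-1])
for n in H:
  for c,F in (('top',f),('scene',g)):
    r=models.mark_of(c,'blank_'+n)
    print(n,c,[(np.round(unproj(F,k['at'],15)[:2]),round(k['confidence'],2)) for k in r[:2]])
for c,F in (('top',f),('scene',g)):
    for q in ('tin','sanding_block'): print(q,[np.round(unproj(F,k['at'],12)[:2]) for k in models.mark_of(c,q)])
E
```

```text
time_s: 24.1
ee_pos: [667.0, 190.9, 20.6]
ee_rot: [179.8, -0.1, 82.1]
force: [-0.5, -0.2, -0.0]
gripper_width: 49.0
time_s: 25.1
ee_pos: [383.7, 188.7, 179.6]
ee_rot: [179.3, -0.4, 81.8]
force: [-0.4, -0.4, -0.3]
gripper_width: 50.1
time_s: 25.68
ee_pos: [381.1, 396.1, 187.8]
ee_rot: [178.7, -0.9, 81.7]
force: [0.4, -1.0, -0.7]
gripper_width: 45.7
largest top [(array([641., -92.]), 0.65), (array([663., 187.]), 0.25)]
largest scene [(array([627., -96.]), 0.95), (array([656.,  98.]), 0.51)]
second top [(array([636.,   2.]), 0.78)]
second scene [(array([633.,   4.]), 0.69)]
third top [(array([654.,  98.]), 0.57)]
third scene [(array([661.,  96.]), 0.93), (array([665., 195.]), 0.38)]
smallest top [(array([661., 188.]), 0.66)]
smallest scene [(array([670., 194.]), 0.79), (array([642.,   2.]), 0.22)]
tin [array([ 586., -315.]), array([ 606., -215.]), array([ 714., -289.]), array([677., 302.])]
sanding_block [array([678., 307.])]
tin [array([ 609., -320.]), array([ 611., -203.]), array([ 739., -282.])]
sanding_block [array([681., 302.])]
```

View pics/f1.png

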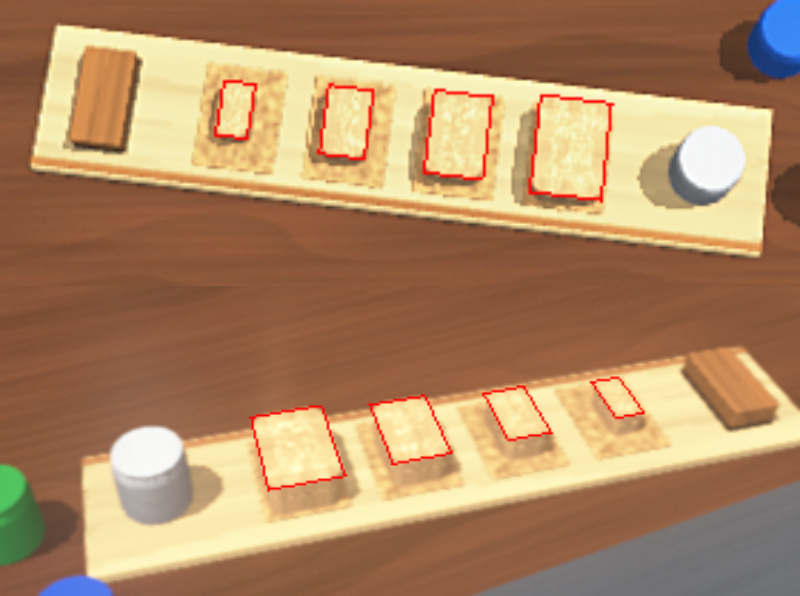

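Both pictures show all four blanks' top faces within about 2 mm of the ideal outlines. They lie square, with the tin and sanding block where they were, so I'm handing in.

```bash
python3 -m creep '0 0 0 0 0 0 0;0 0 0 0 0 0 0'; python3 -c "
from workcell import job;print(job.job_done())"
```

```text
time_s: 26.55
ee_pos: [381.3, 394.5, 187.5]
ee_rot: [178.8, -0.9, 81.5]
force: [-0.2, 0.4, -0.0]
gripper_width: 45.3
the job is handed in; nothing more can be done
None
```

I placed all four blanks on the pads in order of size, largest next to the steel tin and smallest next to the sanding block, and handed the job in at about 26.6 s. The hand-in reports no verdict.

**Placement:** In the last top and scene pictures, each blank's top face lies within about 2 mm of its ideal outline on the pad, and they look square and flat. The gripper was clear of everything.

**Tin and block:** The tin and sanding block showed no visible shift; their network positions before and after agree within about 5 mm.

**A check that disagreed:** The network's top-camera mark for the largest blank was about 14 mm off the pad centre in x. Its scene mark (4 mm off) and the outlines in both pictures put the blank on the centre, so I took that mark for network error. The other marks were within 3–9 mm of their pad centres, and I relied on the outlines there too.

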